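Centre-punch the last tube seat of a rack plate

TASK

Take the centre punch from its blue stand, set its point in the red-ringed pilot dimple of the aluminium plate and, holding it upright, press straight down with steadily growing force until you feel its hidden spring snap; stop right there, without running it onto its end stop or ever leaning hard on the plate (never over 22 N). Then lower it gently back into its stand, fully seated, and let go. Press the nose nowhere else, and leave the green rack, the amber jar and the white carrier where they stand.

Things in the scene. Friction and masses are not known exactly. Their poses are not given: they have to be found in the camera images.
- punch: spring-loaded centre punch, loose, about 0.3 kg, hanging point down in the stand; round about its z axis (up). Origin on its axis, at the underside of its brass collar (38 mm across, 6 mm thick). Above the collar a round dark steel grip 25 mm across, z = 6 to 68 mm, with a red top. Below it a steel barrel 22 mm across and 35 mm long, its last 8 mm tapering to 15 mm; then the nose.
- punch_foot (a point): centre of the foot of the punch's barrel, 35 mm below the punch's origin. From here a brass nose, 5 mm across with a round point, sticks out 17 to 37 mm as its screw was last set: hidden in the stand, not measured. It pushes into the barrel against the snap spring and comes out again by itself when lifted.
- sear (a joint): trip part inside the punch (m): 0 at rest, 0.00014 with the nose 3 mm in, 0.00029 at 6.5 mm, 0.0005 at 11 mm: less than the noise, so feel the force. The nose's resistance climbs to about 12 N at 2.5 mm and stays near it a little, then the spring snaps: it falls to 5 N at 6.5 mm (snap complete), 2 to 3 N at 8 to 9 mm, climbs again after that, and at 11 mm meets a hard end stop.
- plate: bare aluminium tube-seat plate 130 x 100 x 16 mm on a grey holder (180 x 130 x 10 mm) fixed to the bench; origin centre of the holder's underside, plate top 26 mm above it. Dark clamp bars with red caps on its two x ends reach 42 mm high. Three quarters of the plate have a finished seat, 19 mm across, 4 mm deep; the fourth has the pilot dimple.
- spot (a point): centre of the mouth of the pilot dimple, at the plate's top face: a round dimple 9 mm across (1.5 mm chamfer), 4 mm deep, with a thin red ring 23 mm across painted round it. At x = 22, y = 18 mm of the plate.
- stand: blue plastic punch stand fixed to the bench: square base 90 x 90 x 10 mm with an upright tube 47 mm across, bore 27 mm, its rim 90 mm above the bench; origin centre of the underside. The punch hangs in the bore with its collar on the rim.
- stand_mouth (a point): centre of the rim of the stand's tube; the punch's origin is here when it is seated.
- green_rack: loose green tube rack 80 x 114 mm, 45 mm high; origin centre of the underside. Leave alone.
- reagent: loose amber glass jar, 38 mm across, 75 mm high; origin centre of the underside. Leave alone.
- carrier: loose white tube carrier strip 110 x 24 mm, 56 mm high; origin centre of the underside. Leave alone.
There are look-alikes about, which are no part of the job. What is meant by the stand is not turquoise or yellow, and is the larger of those in its own colour.

How it is judged (in metres and radians):
On the way, in this order (a step that is already met when the one before it is completed fails the run):
1. the punch's point bears in the pilot dimple, the punch upright over it (foot within 4 mm of the spot, tilt under 0.15 rad, at least 1.5 N) (horizontal distance between punch_foot and spot below 0.004 m and angle between punch's own z axis and vertical below 0.15 rad and contact force between punch and plate above 1.5 N), for 0.05 s.
2. the spring has snapped there (the nose is 6.5 mm in), still upright over the dimple (horizontal distance between punch_foot and spot below 0.004 m and angle between punch's own z axis and vertical below 0.15 rad and value of joint sear above 0.0002925 m), for 0.05 s.
At the end, for the whole second after the job is handed in: The punch stands upright (within 0.1 rad) in the stand, its collar on the rim (within 2.5 mm in height, 5 mm sideways), its nose out, at rest and let go, after its spring snapped in the red-ringed dimple (horizontal distance between punch and stand_mouth below 0.005 m and z of punch in the frame of stand between 0.087 and 0.0925 m and angle between punch's own z axis and vertical below 0.1 rad and linear speed of punch below 0.02 m/s and value of joint sear below 0.000135 m); the robot touches nothing.
It fails at once if over 22 N between punch and plate (contact force between punch and plate above 22 N).
It fails at once if the nose is run onto its end stop (10.7 mm in) (value of joint sear above 0.0004815 m).
It fails at once if the nose is pressed in (over 3 mm) off the dimple or with the punch leaning over 0.2 rad (value of joint sear above 0.000135 m and (horizontal distance between punch_foot and spot above 0.007 m or angle between punch's own z axis and vertical above 0.2 rad)).
It fails at once if the punch is dropped or rammed into its stand (over 40 N) (contact force between punch and stand above 40 N).
It fails at once if the green rack, amber jar or white carrier is shifted over 15 mm or tipped (distance of any of green_rack, reagent, carrier from where it was at the start of the episode above 0.015 m or angle between any of green_rack, reagent, carrier's own z axis and vertical above 0.3 rad).
It also fails if it takes over 64 s, if anything falls off the work surface, if the arm or the gripper's body presses on something with over 40 N, if the wrist force passes 120 N, or if a joint passes its speed limit or range.

ROBOT

A 6-joint arm with a two-finger parallel gripper is mounted at the origin on the work surface. World frame = base frame: x ahead of the robot, y to its left, z up, the work surface at z = 0. Lengths are in mm, angles in rad, forces in N, time in s.
With the tool pointing down it reaches from about 400 to 925 mm from the base axis. Payload 12.5 kg.
Tool frame: the origin (TCP) lies midway between the tips of the shut fingers; the grasp point (between the pads) lies 19 mm behind it; z points along the fingers, y is the line along which they close (so a half turn about z gives the same grasp; the last joint's range is limited). The gripper opens to 95 mm and grips with 3 to 60 N. Pads are 20 mm wide; open, the fingers measure 119 mm over their backs; the gripper's body (75 mm by 180 mm) begins 59 mm behind the grasp point.
Start: joints at [-1.353, 0.491, 1.559, -0, 1.092, -0.106], TCP at [198.88, -592.531, 214.661] pointing down, gripper open.
Joint ranges: [-3.1, 3.1], [-0.84, 2.19], [0.05, 2.79], [-1.13, 4.28], [0.06, 2.93], [-2.69, 2.69]. Speed limits (rad/s): [2.22, 2.22, 2.79, 3.14, 3.14, 3.14].

INTERFACE

Orientations are given as [roll, pitch, yaw] about the fixed x, y, z axes, in that order (R = Rz(yaw) Ry(pitch) Rx(roll)).
In Python, from cell import readout, eyes, env gives the robot as it stands.
- The arm moves only by the tool move_arm, never from a script. Its argument "plan" is a list of rows, each a list of 3 entries, a list of its own where there are three numbers: the turn, a rotation vector about the tool's x, y, z in degrees, then the shift along the tool's x, y, z in m, then the gripper command: -1 is shut, 1 is fully open, values between are in proportion. In form: [[[ax, ay, az], [x, y, z], jaw], ...]. A call has 1 to 5 rows; each row is the pose to reach, as a shift and turn from the pose commanded when the call began, along the tool's axes at that moment; what a row does not reach only later rows make up. A row lasts 1/8 s, in which the tool goes at most 62.5 mm and 10.7 degrees, less where a joint would pass 70% of its speed; a pose out of reach is approached as far as the arm can. A call with a gripper value outside its range is refused whole. The fingers move at their own pace and stop on an object; the grip force is fixed at half the most. Time passes only in rows, so rows that repeat a pose let the fingers close. It gives the time, the measured TCP pose, the force, the opening and the grip force at its end, in the units of the state.
- readout.state(): the state, without advancing time (a new reading comes with each control period).
- eyes.read_camera(name): name is "scene" or "top" or "wrist"; returns a dict with "img" (384x512x3 uint8, red, green, blue), "K" (3x3 intrinsics, pixels), "extrinsics" (4x4, takes a point from camera to world coordinates). Camera axes: x right, y up, looking along -z (the intrinsics and any distortion apply to the point x, -y, -z); pixel columns grow to the right and rows downward; lengths in mm; the calibration is good to about 2 mm. A picture is of the moment at which its call begins. There is no depth.
- env.job_done(): hands the job in; it is judged then, once.
Trained networks look in a picture, given as the dict that the camera call returned (one of the last four; its "shot" number tells which), for a name from the list of things; names that differ only in an ending like _2 or _b are one class to them, and where a whole thing is asked for, a point or a joint stands for the part that bears it (a point fixed in the world has none). Each returns a list of dicts, best first, with "score" (0 to 1); they miss things now and then, are a little off and sometimes report something else, mostly with a low value. They report only what shows in the picture. A call takes as long as a camera call. They do not tell look-alikes from the thing itself.
- eyes.cut_out(picture, name): "mask" (384x512 bool, what is visible of it) and "uv" ([column, row] in pixels, amid what is visible of it).
The state is a dict: "t": time; "joints": joint angles; "qvel": joint speeds; "tau": joint torques, N m; "eef_pos": TCP position; "tcp_rot": TCP orientation; "ft_force": force on the tool from outside, world axes, zero at the start; "moment": the same for the moment, N m; "opening": opening from 0.0 (shut) to 1.0 (fully open); "grip_force": force on a finger pad.
Only numpy, scipy, OpenCV 4.12 (cv2) and the standard library are available. Lean on these libraries where they do the work, as an engineer would, in place of code of your own. Each camera call takes 0.05 s, during which the arm holds its last target. There are 200 camera calls.

## Working session

There is one attempt and no reset: what is moved stays moved. The work goes in short steps, Python scripts to look and compute and a tool call to move; the robot and the scene stay as the last step left them, time stands still between calls to the robot, and variables do not carry over. Pictures are saved under pics/ and viewed, at most 10 in all, crops included, and the job is handed in when it is done.

Besides the shell and the picture viewer there is one more tool, called after "Request:" by a JSON object that holds its "fn" and its "kwargs". move_arm: Moves the arm, as the interface text tells. Its arguments: {"type":"object","properties":{"plan":{"type":"array","items":{"type":"array"}}},"required":["plan"]}

```bash
mkdir -p pics; ls
cat > h.py <<'E'
import numpy as np, cv2
from cell import readout, eyes, env
def ray(p,uv):
    K=np.array(p["K"]);T=np.array(p["extrinsics"])
    d=np.linalg.inv(K)@np.array([uv[0],uv[1],1.]);d=T[:3,:3]@np.array([d[0],-d[1],-d[2]])
    return T[:3,3],d
def atz(p,uv,z):
    o,d=ray(p,uv);return o+d*(z-o[2])/d[2]
def proj(p,X):
    K=np.array(p["K"]);T=np.array(p["extrinsics"])
    c=T[:3,:3].T@(np.array(X,float)-T[:3,3]);q=K@np.array([c[0],-c[1],-c[2]]);return q[:2]/q[2]
E
python3 - <<'E'
from h import *
s=readout.state();print(s)
ims=[]
for n in("scene","top"):
    p=eyes.read_camera(n);ims.append(p["img"])
    print(n,p.keys(),p["K"],p["extrinsics"])
    for nm in("punch","plate","stand","green_rack","reagent","carrier"):
        for r in eyes.cut_out(p,nm)[:4]:print(nm,round(r["score"],2),np.round(r["uv"]),r["mask"].sum(),np.round(atz(p,r["uv"],26 if nm=="plate" else 60)))
    cv2.imwrite(f"pics/{n}0.png",cv2.resize(p["img"][:,:,::-1],(800,600),interpolation=cv2.INTER_CUBIC))
E
```

```text
pics
{'t': 0.0, 'joints': array([-1.35257161e+00,  4.91547666e-01,  1.55944472e+00, -7.82466444e-06,
        1.09170877e+00, -1.05624059e-01]), 'qvel': array([-0.00020308,  0.00070324, -0.00178538, -0.0009478 , -0.00100033,
       -0.0019373 ]), 'tau': array([-3.56545250e-03, -6.12654305e+01, -2.58181429e+01,  6.91624009e-02,
        4.82308993e-02, -1.39878330e-04]), 'eef_pos': array([ 198.83827681, -592.26921041,  214.0707715 ]), 'tcp_rot': array([-3.14048960e+00, -1.09965344e-04,  3.23852330e-01]), 'ft_force': array([-0.2877519 ,  0.50654238,  0.01507983]), 'moment': array([ 0.00725204, -0.03238398, -0.00566881]), 'grip_force': 0.0, 'opening': 1.000304506418103}
scene dict_keys(['img', 'K', 'extrinsics', 'shot']) [[428.62746557   0.         260.45888542]
 [  0.         428.62746557 190.36639648]
 [  0.           0.           1.        ]] [[ 5.52510450e-01 -5.82221909e-01  5.96447694e-01  1.23380389e+03]
 [ 8.33450855e-01  3.94144109e-01 -3.87311366e-01 -4.07160007e+02]
 [-9.58518223e-03  7.11103417e-01  7.03022087e-01  9.10011060e+02]
 [ 0.00000000e+00  0.00000000e+00  0.00000000e
[... 800 characters left out ...]
61315667e-02 -2.94193304e-03  5.10877307e+01]
 [-8.68734528e-04  1.27047465e-01  9.91896258e-01  1.03893021e+03]
 [ 0.00000000e+00  0.00000000e+00  0.00000000e+00  1.00000000e+00]]
punch 0.48 [343. 219.] 221 [ 493. -187.   60.]
punch 0.4 [329. 224.] 819 [ 477. -148.   60.]
plate 0.95 [208. 210.] 2965 [513. 182.  26.]
stand 0.85 [338. 168.] 1014 [ 630. -174.   60.]
stand 0.83 [329. 227.] 842 [ 471. -147.   60.]
stand 0.71 [384. 206.] 565 [ 529. -298.   60.]
stand 0.6 [314. 281.] 674 [ 329. -108.   60.]
green_rack 0.86 [244. 122.] 1240 [757.  84.  60.]
green_rack 0.34 [341. 219.] 207 [ 492. -181.   60.]
reagent 0.64 [271. 232.] 173 [456.   6.  60.]
carrier 0.86 [128. 213.] 548 [499. 392.  60.]
```

View pics/scene0.png

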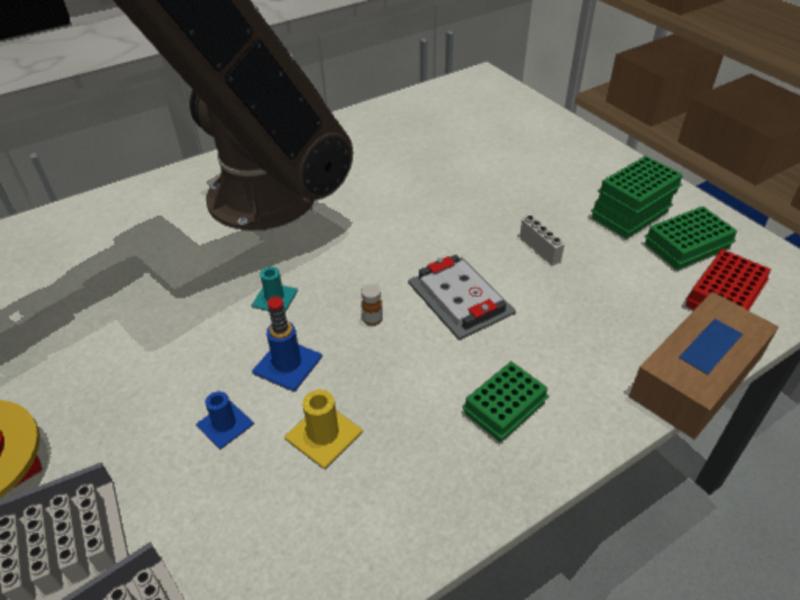

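View pics/top0.png

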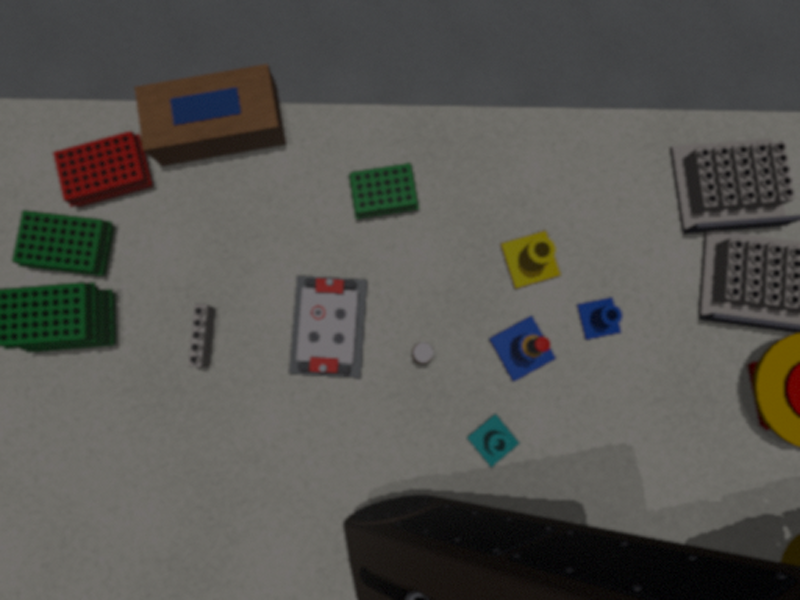

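The top picture shows the blue stand with the punch at about (525,348), red top at (541,345), and a small empty blue stand at (605,317). There is also a yellow stand at (530,258) and a turquoise one at (493,440). The large blue stand holding the punch is the one meant: it is the larger of the two blues. The red ring is at (318,312) in top and (476,292) in scene. I'll refine these and check them in a crop.

```bash
cat >> h.py <<'E'
from scipy.optimize import least_squares
def red(p,box):
    u0,v0,u1,v1=box;h=cv2.cvtColor(p["img"][v0:v1,u0:u1],cv2.COLOR_RGB2HSV)
    m=((h[...,0]<10)|(h[...,0]>170))&(h[...,1]>110)&(h[...,2]>50)
    y,x=np.nonzero(m);return np.array([x.mean()+u0,y.mean()+v0]),len(x),(x.min()+u0,x.max()+u0,y.min()+v0,y.max()+v0)
def tri(P,U):
    A=[];b=[]
    for p,u in zip(P,U):
        o,d=ray(p,u);d/=np.linalg.norm(d);M=np.eye(3)-np.outer(d,d);A.append(M);b.append(M@o)
    return np.linalg.lstsq(np.vstack(A),np.hstack(b),rcond=None)[0]
E
python3 - <<'E'
from h import *
s=eyes.read_camera("scene");t=eyes.read_camera("top")
a=red(s,(165,186,190,200));b=red(t,(336,210,356,232));print(a,b,"punch top",tri([s,t],[a[0],b[0]]))
a=red(s,(297,180,310,193));b=red(t,(197,193,210,207));print(a,b,"ring",tri([s,t],[a[0],b[0]]),atz(s,a[0],26),atz(t,b[0],26))
c1=cv2.resize(s["img"][150:310,110:330],None,fx=2.5,fy=2.5,interpolation=cv2.INTER_CUBIC)[:,:,::-1]
cv2.imwrite("pics/crop1.png",cv2.resize(t["img"][140:290,180:400],(800,545),interpolation=cv2.INTER_CUBIC)[:,:,::-1])
E
```

```text
(array([175.86956522, 193.82608696]), 69, (np.int64(171), np.int64(180), np.int64(190), np.int64(198))) (array([346.4   , 219.9125]), 80, (np.int64(342), np.int64(351), np.int64(215), np.int64(225))) punch top [ 484.83438357 -171.71527257  154.08666582]h.py:16: RuntimeWarning: Mean of empty slice.
  y,x=np.nonzero(m);return np.array([x.mean()+u0,y.mean()+v0]),len(x),(x.min()+u0,x.max()+u0,y.min()+v0,y.max()+v0)
  ret = ret.dtype.type(ret / rcount)
Traceback (most recent call last):
  File "h.py", line 16, in red
    y,x=np.nonzero(m);return np.array([x.mean()+u0,y.mean()+v0]),len(x),(x.min()+u0,x.max()+u0,y.min()+v0,y.max()+v0)
                                                                         ~~~~~^^
ValueError: zero-size array to reduction operation minimum which has no identity
```

```bash
sed -i 's/>110)/>70)/' h.py
python3 - <<'E'
from h import *
s=eyes.read_camera("scene");t=eyes.read_camera("top")
cv2.imwrite("pics/crop1.png",cv2.resize(t["img"][140:290,180:400],(800,545),interpolation=cv2.INTER_CUBIC)[:,:,::-1])
a=red(s,(297,180,310,193));b=red(t,(197,193,210,207));print(a,b,"ring",tri([s,t],[a[0],b[0]]),atz(s,a[0],26),atz(t,b[0],26))
w=eyes.read_camera("wrist");T=np.array(w["extrinsics"])
from scipy.spatial.transform import Rotation as R
st=readout.state();Rt=R.from_euler("xyz",st["tcp_rot"]).as_matrix()
print("tool R",Rt.round(3));print("cam in tool",Rt.T@(T[:3,3]-st["eef_pos"]),(Rt.T@T[:3,:3]).round(3),w["K"])
print("shift to above punch",Rt.T@(np.array([485,-172,300])-st["eef_pos"]))
E
```

```text
(array([303.61111111, 186.        ]), 18, (np.int64(300), np.int64(308), np.int64(184), np.int64(189))) (array([206., 202.]), 1, (np.int64(206), np.int64(206), np.int64(202), np.int64(202))) ring [538.34333389 191.32549248  26.08361518] [540.09474679 195.80613338  26.        ] [535.85862904 187.33186468  26.        ]
tool R [[ 0.948  0.318  0.   ]
 [ 0.318 -0.948 -0.   ]
 [ 0.     0.    -1.   ]]
cam in tool [ 8.12248228e+01 -5.57234896e-03 -1.70864395e+02] [[-0.001  0.959  0.284]
 [ 1.     0.     0.001]
 [ 0.     0.284 -0.959]] [[296.08465778   0.         253.23292197]
 [  0.         296.08465778 197.9865291 ]
 [  0.           0.           1.        ]]
shift to above punch [ 405.02120913 -307.6403372   -85.34408724]
```

View pics/crop1.png

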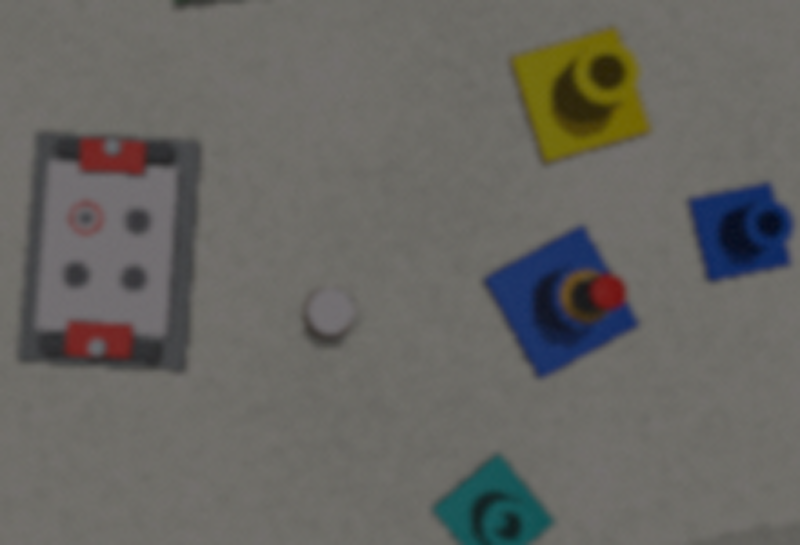

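Request:
{"fn": "move_arm", "kwargs": {"plan": [[[0, 0, 0], [0.03, -0.02, -0.05], 1], [[0, 0, 0], [0.08, -0.06, -0.085], 1], [[0, 0, 0], [0.13, -0.1, -0.085], 1], [[0, 0, 0], [0.18, -0.135, -0.085], 1], [[0, 0, 0], [0.225, -0.17, -0.085], 1]]}}

```text
t: 1.58
eef_pos: [356.8, -361.3, 300.0]
tcp_rot: [3.141, -0.0, 0.323]
ft_force: [0.5, -0.1, -0.1]
opening: 1.002
grip_force: 0.0
```

Request:
{"fn": "move_arm", "kwargs": {"plan": [[[0, 0, 0], [0.045, -0.035, 0], 1], [[0, 0, 0], [0.09, -0.07, 0], 1], [[0, 0, 0], [0.135, -0.105, 0], 1], [[0, 0, 0], [0.18, -0.138, 0], 1], [[0, 0, 0], [0.18, -0.138, 0], 1]]}}

```text
t: 2.2
eef_pos: [484.0, -172.2, 299.6]
tcp_rot: [-3.142, -0.0, 0.328]
ft_force: [0.0, 0.8, 0.8]
opening: 0.998
grip_force: 0.0
```

```bash
cat >> h.py <<'E'
from scipy.spatial.transform import Rotation as R
def tool():
    st=readout.state();return R.from_euler("xyz",st["tcp_rot"]).as_matrix(),np.array(st["eef_pos"]),st
E
python3 - <<'E'
from h import *
Rt,e,st=tool();print(st["t"],e,st["tcp_rot"],st["ft_force"])
w=eyes.read_camera("wrist")
a=red(w,(0,0,512,384));print(a,atz(w,a[0],158))
for n in("punch","stand"):
  for r in eyes.cut_out(w,n)[:3]:print(n,r["score"],r["uv"],r["mask"].sum())
print("expect",proj(w,[485,-172,158]),proj(w,[485,-172,90]))
cv2.imwrite("pics/w1.png",w["img"][:,:,::-1])
E
```

```text
2.2 [ 484.02913095 -172.15654742  299.63267486] [-3.14154230e+00 -3.60121801e-04  3.28263217e-01] [0.0016519  0.83253483 0.82396125]
(array([87.62225016, 87.4142049 ]), 1591, (np.int64(0), np.int64(488), np.int64(0), np.int64(254))) [528.76260212  16.7051125  158.        ]
punch 0.85 [252.2, 177.5] 825
stand 0.86 [257.2, 156.3] 2585
stand 0.78 [298.5, 54.6] 4358
stand 0.67 [348.5, 158.5] 1949
expect [253.57763233 187.2978317 ] [253.54720128 174.37731867]
```

View pics/w1.png

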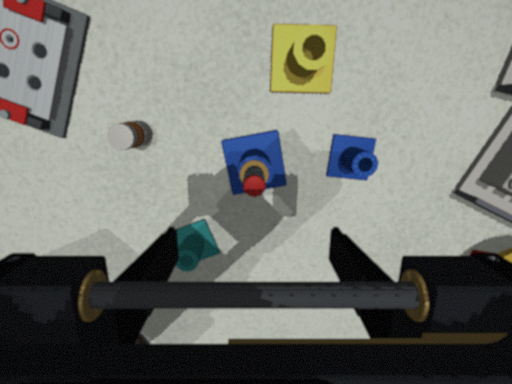

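The wrist view shows the punch's red top at (254,185) between the open fingers, its brass collar at (254,170) in the large blue stand, and the red ring at (9,39).

Run:
```python
from h import *
Rt,e,st=tool()
w=eyes.read_camera("wrist")
a=red(w,(235,173,275,205));print(a,atz(w,a[0],156))
hsv=cv2.cvtColor(w["img"],cv2.COLOR_RGB2HSV)
m=(hsv[...,0]>8)&(hsv[...,0]<28)&(hsv[...,1]>90)&(hsv[...,2]>60);m[:150]=0;m[200:]=0;m[:,:230]=0;m[:,280:]=0
y,x=np.nonzero(m);print("brass",x.min(),x.max(),y.min(),y.max());print("collar pred", [proj(w,np.array([485,-172,96])+19*np.array([np.cos(t),np.sin(t),0])).round(1) for t in (0.33,1.9,3.47,5.04)])
```

```text
(array([251.6377551 , 182.87244898]), 392, (np.int64(241), np.int64(262), np.int64(173), np.int64(194))) [ 486.86107499 -171.71048032  156.        ]
brass 238 265 159 179
collar pred [array([251.5, 158.6]), array([236.9, 173.4]), array([251.7, 187.6]), array([266.4, 173.3])]
```

Request:
{"fn": "move_arm", "kwargs": {"plan": [[[0, 0, 0], [0.001, 0, 0.055], 1], [[0, 0, 0], [0.001, 0, 0.11], 1], [[0, 0, 0], [0.001, 0, 0.16], 1], [[0, 0, 0], [0.001, 0, 0.195], 1], [[0, 0, 0], [0.001, 0, 0.201], 1]]}}

```text
t: 3.02
eef_pos: [482.4, -175.3, 97.0]
tcp_rot: [-3.139, 0.003, 0.322]
ft_force: [-0.1, 0.6, 0.4]
opening: 1.0
grip_force: 0.0
```

Request:
{"fn": "move_arm", "kwargs": {"plan": [[[0, 0, 0], [0, 0, 0], -0.3], [[0, 0, 0], [0, 0, 0], -0.3], [[0, 0, 0], [0, 0, 0], -0.3], [[0, 0, 0], [0, 0, 0], -0.3]]}}

```text
t: 3.52
eef_pos: [483.8, -174.7, 99.3]
tcp_rot: [3.141, -0.001, 0.324]
ft_force: [0.1, 0.8, -0.3]
opening: 0.637
grip_force: 0.0
```

Run:
```python
from h import *
Rt,e,st=tool();print(st["t"],e,st["opening"],st["ft_force"])
w=eyes.read_camera("wrist")
cv2.imwrite("pics/w2.png",w["img"][:,:,::-1])
```

```text
3.525 [ 483.81934123 -174.65567142   99.25369794] 0.6365191847095124 [ 0.13414231  0.75628717 -0.2925251 ]
```

View pics/w2.png

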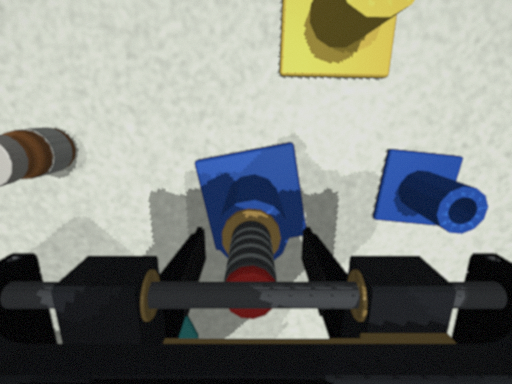

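Run:
```python
from h import *
for i in range(4):
    w=eyes.read_camera("wrist");Rt,e,st=tool();print(e.round(2),np.array(st["tcp_rot"]).round(4),st["opening"],np.array(w["extrinsics"])[:3,3].round(2))
for c in([485,-172],[484,-174.7]):print([proj(w,[*c,96])+0.0,proj(w,[*c,158])])
hsv=cv2.cvtColor(w["img"],cv2.COLOR_RGB2HSV)
m=(hsv[...,0]>8)&(hsv[...,0]<28)&(hsv[...,1]>90)&(hsv[...,2]>60);m[:200]=0;m[250:]=0;m[:,:210]=0;m[:,300:]=0
y,x=np.nonzero(m);print("brass",x.min(),x.max(),y.min(),y.max())
a=red(w,(225,260,280,325));print(a)
print("collar pred", [proj(w,np.array([485,-172,96])+19*np.array([np.cos(t),np.sin(t),0])).round(1) for t in (0.33,1.9,3.47,5.04)])
```

```text
[ 483.7  -174.56   98.92] [ 3.1412e+00 -3.0000e-04  3.2390e-01] 0.5503414919570278 [ 560.66 -148.67  270.  ]
[ 483.72 -174.58   98.84] [ 3.1412e+00 -2.0000e-04  3.2400e-01] 0.5103279150031208 [ 560.65 -148.67  269.84]
[ 483.67 -174.56   98.75] [ 3.1414e+00 -1.0000e-04  3.2390e-01] 0.4655953487503732 [ 560.65 -148.67  269.72]
[ 483.66 -174.57   98.7 ] [ 3.1414e+00 -1.0000e-04  3.2390e-01] 0.4254883756630659 [ 560.65 -148.67  269.62]
[array([250.31035082, 239.74067283]), array([248.93030783, 299.12386196])]
[array([253.82293446, 242.33467886]), array([254.05481524, 302.67052416])]
brass 223 279 210 249
(array([249.78958333, 288.525     ]), 960, (np.int64(226), np.int64(275), np.int64(265), np.int64(318)))
collar pred [array([250. , 211.6]), array([220.5, 239.9]), array([250.5, 266.3]), array([280.1, 239.6])]
```

Request:
{"fn": "move_arm", "kwargs": {"plan": [[[0, 0, 0], [0.002, -0.002, 0], -0.3], [[0, 0, 0], [0.002, -0.002, 0], -0.3], [[0, 0, 0], [0.002, -0.002, 0], -0.3]]}}

```text
t: 4.15
eef_pos: [484.9, -172.0, 98.6]
tcp_rot: [3.142, 0.0, 0.324]
ft_force: [0.7, -0.4, 0.4]
opening: 0.351
grip_force: 0.0
```

Request:
{"fn": "move_arm", "kwargs": {"plan": [[[0, 0, 0], [0, 0, 0], -1], [[0, 0, 0], [0, 0, 0], -1], [[0, 0, 0], [0, 0, 0], -1], [[0, 0, 0], [0, 0, 0], -1], [[0, 0, 0], [0, 0, 0], -1]]}}

```text
t: 4.78
eef_pos: [484.9, -172.1, 98.6]
tcp_rot: [3.141, -0.0, 0.324]
ft_force: [-0.3, -0.7, 0.4]
opening: 0.26
grip_force: 30.0
```

Request:
{"fn": "move_arm", "kwargs": {"plan": [[[0, 0, 0], [0, 0, -0.005], -1], [[0, 0, 0], [0, 0, -0.025], -1], [[0, 0, 0], [0, 0, -0.06], -1], [[0, 0, 0], [0, 0, -0.1], -1], [[0, 0, 0], [0, 0, -0.115], -1]]}}

```text
t: 5.4
eef_pos: [485.2, -172.1, 215.5]
tcp_rot: [3.14, -0.002, 0.324]
ft_force: [0.4, 0.5, -3.7]
opening: 0.259
grip_force: 30.0
```

Request:
{"fn": "move_arm", "kwargs": {"plan": [[[0, 0, 0], [0.01, -0.03, 0], -1], [[0, 0, 0], [0.025, -0.075, 0], -1], [[0, 0, 0], [0.042, -0.12, 0], -1], [[0, 0, 0], [0.058, -0.165, 0], -1], [[0, 0, 0], [0.074, -0.21, 0], -1]]}}

```text
t: 6.02
eef_pos: [487.6, 52.1, 212.7]
tcp_rot: [-3.141, 0.001, 0.324]
ft_force: [0.6, 0.1, -2.7]
opening: 0.259
grip_force: 30.0
```

Request:
{"fn": "move_arm", "kwargs": {"plan": [[[0, 0, 0], [0.015, -0.045, 0], -1], [[0, 0, 0], [0.03, -0.085, 0], -1], [[0, 0, 0], [0.041, -0.116, 0], -1], [[0, 0, 0], [0.041, -0.116, 0], -1], [[0, 0, 0], [0.041, -0.116, 0], -1]]}}

```text
t: 6.65
eef_pos: [489.7, 173.2, 212.8]
tcp_rot: [3.141, 0.002, 0.324]
ft_force: [0.1, -0.2, -3.0]
opening: 0.257
grip_force: 30.0
```

Run:
```python
from h import *
for i in range(4):w=eyes.read_camera("wrist")
Rt,e,st=tool();print(st["t"],e,st["tcp_rot"],st["opening"],st["ft_force"],st["moment"])
print("expect ring",proj(w,[538,190,26]))
cv2.imwrite("pics/w3.png",w["img"][:,:,::-1]);np.savez("w3.npz",**{k:w[k] for k in("img","K","extrinsics")})
```

```text
6.85 [490.2146812  172.79007306 213.46281011] [3.14148328e+00 3.36719123e-04 3.22572768e-01] 0.2534373389392965 [-0.50617365  0.76411421 -2.80613726] [-0.04436425  0.02262436  0.00564685]
expect ring [252.39187903 136.95373363]
```

View pics/w3.png

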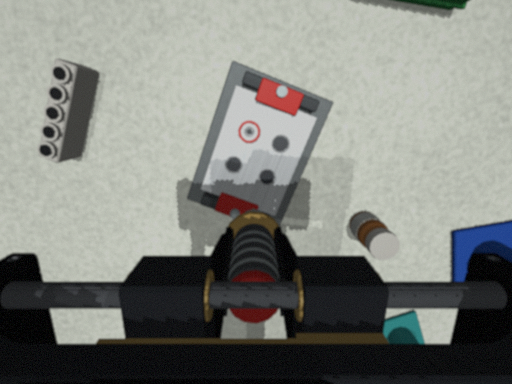

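The wrist view shows the punch held upright, brass collar at (253,222), and the red ring with its dimple at (249,132).

```bash
cat >> h.py <<'E'
def ring(p,box):
    u0,v0,u1,v1=box;h=cv2.cvtColor(p["img"][v0:v1,u0:u1],cv2.COLOR_RGB2HSV)
    m=((h[...,0]<10)|(h[...,0]>170))&(h[...,1]>50)
    y,x=np.nonzero(m);e=cv2.fitEllipse(np.c_[x,y].astype(np.float32));return np.array(e[0])+[u0,v0],e[1:],len(x)
E
python3 - <<'E'
from h import *
w=eyes.read_camera("wrist");r=ring(w,(234,118,264,146));print(r,atz(w,r[0],26))
Rt,e,st=tool();print(e,Rt.T@(atz(w,r[0],26)-e))
hsv=cv2.cvtColor(w["img"],cv2.COLOR_RGB2HSV)
m=(hsv[...,0]>8)&(hsv[...,0]<28)&(hsv[...,1]>90)&(hsv[...,2]>40);m[:200]=0;m[255:]=0;m[:,:210]=0;m[:,300:]=0
y,x=np.nonzero(m);print("brass",x.min(),x.max(),y.min(),y.max())
T=lambda q:proj(w,e+Rt@np.array(q))
print("pred",[T([19*np.cos(t),19*np.sin(t),z]).round(1) for z in(2.6,8.6) for t in(0,1.57,-1.57)],"top",T([0,0,-59.4]))
a=red(w,(225,255,285,325));print("red",a)
s=eyes.read_camera("scene");t=eyes.read_camera("top")
q=ring(t,(195,192,212,208));print(q,atz(t,q[0],26))
q2=ring(s,(295,178,313,195));print(q2,atz(s,q2[0],26))
E
```

```text
(array([248.83420467, 131.43227673]), ((19.81682014465332, 20.312850952148438), 173.03494262695312), 157) [542.85357972 196.07368818  26.        ]
[490.25629213 172.90322864 213.58770186] [ 57.23850698  -5.32047825 187.5844785 ]
brass 229 277 212 237
pred [array([253.3, 214.8]), array([283.1, 242.8]), array([223.6, 242.8]), array([253.3, 211.6]), array([282.2, 238.9]), array([224.5, 238.9])] top [253.30093085 303.4759405 ]
red (array([253.01324503, 298.50220751]), 906, (np.int64(230), np.int64(277), np.int64(270), np.int64(322)))
(array([202.54276752, 199.67102623]), ((15.348647117614746, 16.822216033935547), 77.88431549072266), 36) [542.22962674 197.1961077   26.        ]
(array([306.06428337, 188.87656021]), ((7.6341471672058105, 13.656879425048828), 134.7061309814453), 45) [553.77575125 194.33499186  26.        ]
```

Request:
{"fn": "move_arm", "kwargs": {"plan": [[[0, 0, 0], [0.03, -0.003, 0], -1], [[0, 0, 0], [0.057, -0.0057, 0.02], -1], [[0, 0, 0], [0.057, -0.0057, 0.06], -1], [[0, 0, 0], [0.057, -0.0057, 0.09], -1], [[0, 0, 0], [0.057, -0.0057, 0.095], -1]]}}

```text
t: 7.62
eef_pos: [541.7, 196.7, 117.0]
tcp_rot: [-3.141, 0.003, 0.323]
ft_force: [0.4, -0.5, -2.6]
opening: 0.257
grip_force: 30.0
```

Run:
```python
from h import *
for i in range(5):s=eyes.read_camera("scene")
w=eyes.read_camera("wrist")
Rt,e,st=tool();print(st["t"],e,st["tcp_rot"],st["ft_force"])
P=lambda p,q:proj(p,e+Rt@np.array(q)).round(1)
print("wrist: foot,tip17,27,37",[P(w,[0,0,z]) for z in(43.6,60.6,70.6,80.6)],"spot",proj(w,[542.6,196.5,26]))
print("scene:",[P(s,[0,0,z]) for z in(43.6,60.6,70.6,80.6)],"spot",proj(s,[542.6,196.5,26]))
a=s["img"][150:220,270:340];b=w["img"][130:260,190:320]
im=np.hstack([cv2.resize(a,(400,400),interpolation=cv2.INTER_CUBIC),cv2.resize(b,(400,400),interpolation=cv2.INTER_CUBIC)])
cv2.imwrite("pics/c4.png",cv2.convertScaleAbs(im[:,:,::-1],alpha=1.5))
```

```text
7.925 [542.92823085 197.22847145 119.8808376 ] [ 3.14132197e+00 -2.05943886e-03  3.23757241e-01] [ 0.14736641 -0.0279978  -2.99503268]
wrist: foot,tip17,27,37 [array([253.4, 220.1]), array([253.4, 212.9]), array([253.4, 209. ]), array([253.4, 205.4])] spot [253.99091574 201.80093386]
scene: [array([305.7, 173.8]), array([305.3, 178.2]), array([305.1, 180.7]), array([304.9, 183.1])] spot [304.31645358 186.39653496]
```

View pics/c4.png

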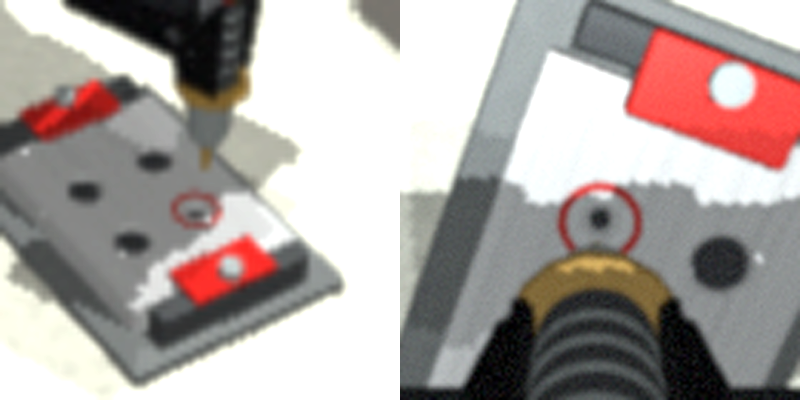

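Request:
{"fn": "move_arm", "kwargs": {"plan": [[[0, 0, 0], [-0.0005, 0.0007, 0.01], -1], [[0, 0, 0], [-0.0005, 0.0007, 0.02], -1], [[0, 0, 0], [-0.0005, 0.0007, 0.023], -1], [[0, 0, 0], [-0.0005, 0.0007, 0.023], -1], [[0, 0, 0], [-0.0005, 0.0007, 0.023], -1]]}}

```text
t: 8.55
eef_pos: [542.3, 196.3, 95.7]
tcp_rot: [3.141, -0.0, 0.324]
ft_force: [-0.3, 0.4, -2.3]
opening: 0.261
grip_force: 30.0
```

Run:
```python
from h import *
for i in range(3):s=eyes.read_camera("scene")
t=eyes.read_camera("top");w=eyes.read_camera("wrist")
Rt,e,st=tool();print(st["t"],e,st["tcp_rot"],st["ft_force"])
P=lambda p,q:proj(p,e+Rt@np.array(q)).round(1)
print("scene: foot,17,20",[P(s,[0,0,z]) for z in(43.6,60.6,63.6)],"spot",proj(s,[543,196.3,26]))
print("wrist spot",proj(w,[543,196.3,26]))
a=s["img"][160:210,280:330];b=w["img"][140:240,205:305]
im=np.hstack([cv2.resize(a,(400,400),interpolation=cv2.INTER_CUBIC),cv2.resize(b,(400,400),interpolation=cv2.INTER_CUBIC)])
cv2.imwrite("pics/c5.png",cv2.convertScaleAbs(im[:,:,::-1],alpha=1.4))
```

```text
8.8 [542.2483235  196.33787409  95.77469477] [ 3.14145265e+00 -3.77590584e-04  3.23830083e-01] [ 1.01574523 -0.46861344 -3.04611224]
scene: foot,17,20 [array([304.8, 179.9]), array([304.4, 184.1]), array([304.3, 184.9])] spot [304.3457625  186.50097977]
wrist spot [253.74374707 208.44187682]
```

View pics/c5.png

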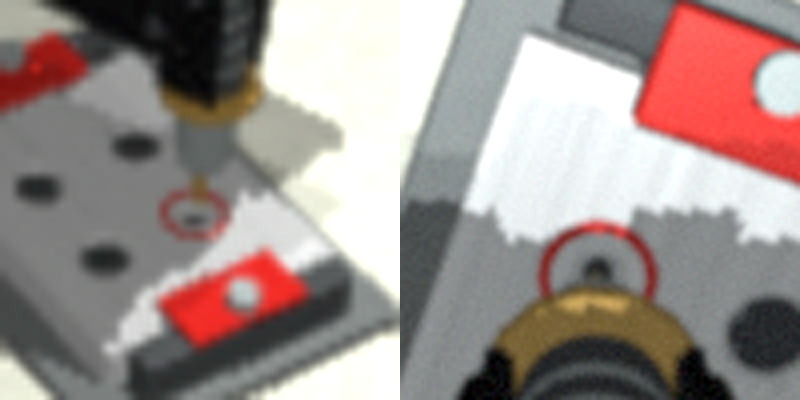

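Wrist view: the ring centre at column 254.6 is in line with the collar. Scene view: the nose tip at (305,184) is about 10 mm above the dimple at (304.3,187). I'll make a small nudge and descend in steps.

Request:
{"fn": "move_arm", "kwargs": {"plan": [[[0, 0, 0], [-0.0005, 0.0002, 0.003], -1], [[0, 0, 0], [-0.0005, 0.0002, 0.005], -1], [[0, 0, 0], [-0.0005, 0.0002, 0.006], -1], [[0, 0, 0], [-0.0005, 0.0002, 0.006], -1]]}}

```text
t: 9.3
eef_pos: [541.7, 195.9, 89.5]
tcp_rot: [3.142, 0.0, 0.324]
ft_force: [-0.2, 0.6, -4.0]
opening: 0.264
grip_force: 30.0
```

Request:
{"fn": "move_arm", "kwargs": {"plan": [[[0, 0, 0], [0, 0, 0.001], -1], [[0, 0, 0], [0, 0, 0.001], -1], [[0, 0, 0], [0, 0, 0.001], -1]]}}

```text
t: 9.68
eef_pos: [541.8, 196.0, 88.6]
tcp_rot: [3.141, -0.0, 0.324]
ft_force: [-0.1, -0.1, -3.2]
opening: 0.258
grip_force: 30.0
```

Request:
{"fn": "move_arm", "kwargs": {"plan": [[[0, 0, 0], [0, 0, 0.001], -1], [[0, 0, 0], [0, 0, 0.001], -1], [[0, 0, 0], [0, 0, 0.001], -1]]}}

```text
t: 10.05
eef_pos: [541.8, 196.0, 87.6]
tcp_rot: [3.142, 0.0, 0.324]
ft_force: [-0.8, -0.4, -3.3]
opening: 0.262
grip_force: 30.0
```

Request:
{"fn": "move_arm", "kwargs": {"plan": [[[0, 0, 0], [0, 0, 0.001], -1], [[0, 0, 0], [0, 0, 0.001], -1], [[0, 0, 0], [0, 0, 0.001], -1]]}}

```text
t: 10.42
eef_pos: [541.7, 196.0, 86.6]
tcp_rot: [3.142, 0.0, 0.324]
ft_force: [0.4, 0.3, -3.5]
opening: 0.261
grip_force: 30.0
```

Request:
{"fn": "move_arm", "kwargs": {"plan": [[[0, 0, 0], [0, 0, 0.001], -1], [[0, 0, 0], [0, 0, 0.001], -1], [[0, 0, 0], [0, 0, 0.001], -1]]}}

```text
t: 10.8
eef_pos: [541.8, 196.0, 85.8]
tcp_rot: [3.141, -0.0, 0.324]
ft_force: [-0.7, 0.1, -0.3]
opening: 0.259
grip_force: 30.0
```

Request:
{"fn": "move_arm", "kwargs": {"plan": [[[0, 0, 0], [0, 0, 0.001], -1], [[0, 0, 0], [0, 0, 0.001], -1], [[0, 0, 0], [0, 0, 0.001], -1]]}}

```text
t: 11.18
eef_pos: [541.9, 196.0, 84.8]
tcp_rot: [3.141, -0.001, 0.324]
ft_force: [-0.1, -0.2, 4.9]
opening: 0.259
grip_force: 30.0
```

Run:
```python
from h import *
s=eyes.read_camera("scene");w=eyes.read_camera("wrist")
Rt,e,st=tool();print(st["t"],e,st["ft_force"],st["moment"])
P=lambda p,q:proj(p,e+Rt@np.array(q)).round(1)
print("scene: foot,17,20",[P(s,[0,0,z]) for z in(43.6,60.6,63.6)],"spot",proj(s,[542.6,196.2,26]))
a=s["img"][165:205,285:325];b=w["img"][150:250,205:305]
im=np.hstack([cv2.resize(a,(400,400),interpolation=cv2.INTER_CUBIC),cv2.resize(b,(400,400),interpolation=cv2.INTER_CUBIC)])
cv2.imwrite("pics/c6.png",cv2.convertScaleAbs(im[:,:,::-1],alpha=1.4))
```

```text
11.275 [541.90211216 195.97083247  84.7888399 ] [-0.81895935 -0.4361772   4.74702114] [-0.10845366  0.12614122  0.00090769]
scene: foot,17,20 [array([304.4, 182.6]), array([304. , 186.8]), array([303.9, 187.5])] spot [304.23591607 186.43615912]
```

View pics/c6.png

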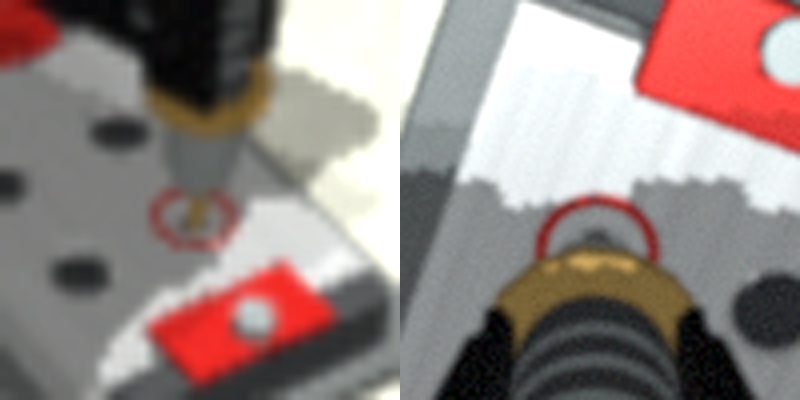

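Scene crop: the nose enters the dimple at (197,222) inside the ring, with the dark dimple edge just beside it. Contact began at TCP z ≈ 86.3 with a slope of about 5 N/mm, so I'll keep pressing gently.

Request:
{"fn": "move_arm", "kwargs": {"plan": [[[0, 0, 0], [0, 0, 0.0005], -1], [[0, 0, 0], [0, 0, 0.0005], -1], [[0, 0, 0], [0, 0, 0.0005], -1]]}}

```text
t: 11.65
eef_pos: [541.9, 196.0, 84.3]
tcp_rot: [3.141, -0.001, 0.324]
ft_force: [-1.1, -0.1, 7.0]
opening: 0.262
grip_force: 30.0
```

Request:
{"fn": "move_arm", "kwargs": {"plan": [[[0, 0, 0], [0, 0, 0.0005], -1], [[0, 0, 0], [0, 0, 0.0005], -1], [[0, 0, 0], [0, 0, 0.0005], -1]]}}

```text
t: 12.02
eef_pos: [542.0, 196.0, 84.0]
tcp_rot: [3.141, -0.001, 0.324]
ft_force: [-1.5, -1.1, 8.0]
opening: 0.26
grip_force: 30.0
```

Request:
{"fn": "move_arm", "kwargs": {"plan": [[[0, 0, 0], [0, 0, 0.0005], -1], [[0, 0, 0], [0, 0, 0.0005], -1], [[0, 0, 0], [0, 0, 0.0005], -1]]}}

```text
t: 12.4
eef_pos: [542.0, 196.0, 83.5]
tcp_rot: [3.141, -0.001, 0.324]
ft_force: [-1.1, -0.2, 8.9]
opening: 0.258
grip_force: 30.0
```

Request:
{"fn": "move_arm", "kwargs": {"plan": [[[0, 0, 0], [0, 0, 0.0005], -1], [[0, 0, 0], [0, 0, 0.0005], -1], [[0, 0, 0], [0, 0, 0.0005], -1]]}}

```text
t: 12.78
eef_pos: [542.0, 196.0, 83.1]
tcp_rot: [3.141, -0.001, 0.324]
ft_force: [-1.3, -0.5, 9.1]
opening: 0.263
grip_force: 30.0
```

Request:
{"fn": "move_arm", "kwargs": {"plan": [[[0, 0, 0], [0, 0, 0.0005], -1], [[0, 0, 0], [0, 0, 0.0005], -1], [[0, 0, 0], [0, 0, 0.0005], -1]]}}

```text
t: 13.15
eef_pos: [542.0, 196.0, 82.6]
tcp_rot: [3.141, -0.001, 0.324]
ft_force: [-1.7, -0.2, 8.7]
opening: 0.261
grip_force: 30.0
```

Request:
{"fn": "move_arm", "kwargs": {"plan": [[[0, 0, 0], [0, 0, 0.0005], -1], [[0, 0, 0], [0, 0, 0.0005], -1], [[0, 0, 0], [0, 0, 0.0005], -1]]}}

```text
t: 13.52
eef_pos: [542.0, 196.0, 82.0]
tcp_rot: [3.141, -0.001, 0.324]
ft_force: [-0.4, 0.2, 8.1]
opening: 0.259
grip_force: 30.0
```

Request:
{"fn": "move_arm", "kwargs": {"plan": [[[0, 0, 0], [0, 0, 0.0005], -1], [[0, 0, 0], [0, 0, 0.0005], -1], [[0, 0, 0], [0, 0, 0.0005], -1]]}}

```text
t: 13.9
eef_pos: [542.0, 196.0, 81.5]
tcp_rot: [3.141, -0.001, 0.324]
ft_force: [-0.6, -1.1, 7.1]
opening: 0.258
grip_force: 30.0
```

Request:
{"fn": "move_arm", "kwargs": {"plan": [[[0, 0, 0], [0, 0, 0.0005], -1], [[0, 0, 0], [0, 0, 0.0005], -1], [[0, 0, 0], [0, 0, 0.0005], -1]]}}

```text
t: 14.28
eef_pos: [541.9, 196.0, 80.8]
tcp_rot: [3.141, -0.0, 0.324]
ft_force: [-0.3, -0.1, 5.7]
opening: 0.259
grip_force: 30.0
```

Request:
{"fn": "move_arm", "kwargs": {"plan": [[[0, 0, 0], [0, 0, 0.0005], -1], [[0, 0, 0], [0, 0, 0.0005], -1], [[0, 0, 0], [0, 0, 0.0005], -1]]}}

```text
t: 14.65
eef_pos: [541.8, 195.9, 80.1]
tcp_rot: [3.141, -0.0, 0.324]
ft_force: [0.2, -1.5, 5.0]
opening: 0.256
grip_force: 30.0
```

Request:
{"fn": "move_arm", "kwargs": {"plan": [[[0, 0, 0], [0, 0, 0.0005], -1], [[0, 0, 0], [0, 0, 0.0005], -1], [[0, 0, 0], [0, 0, 0.0005], -1]]}}

```text
t: 15.02
eef_pos: [541.7, 196.0, 79.5]
tcp_rot: [3.141, 0.0, 0.324]
ft_force: [0.0, -0.7, 3.4]
opening: 0.261
grip_force: 30.0
```

Request:
{"fn": "move_arm", "kwargs": {"plan": [[[0, 0, 0], [0, 0, 0.0005], -1], [[0, 0, 0], [0, 0, 0.0005], -1], [[0, 0, 0], [0, 0, 0.0005], -1]]}}

```text
t: 15.4
eef_pos: [541.7, 195.9, 79.0]
tcp_rot: [3.142, 0.0, 0.324]
ft_force: [-0.2, 0.2, 1.6]
opening: 0.258
grip_force: 30.0
```

Request:
{"fn": "move_arm", "kwargs": {"plan": [[[0, 0, 0], [0, 0, 0.0005], -1], [[0, 0, 0], [0, 0, 0.0005], -1], [[0, 0, 0], [0, 0, 0.0005], -1]]}}

```text
t: 15.78
eef_pos: [541.7, 195.9, 78.5]
tcp_rot: [3.142, 0.0, 0.324]
ft_force: [0.2, -0.3, 1.1]
opening: 0.258
grip_force: 30.0
```

Request:
{"fn": "move_arm", "kwargs": {"plan": [[[0, 0, 0], [0, 0, 0.0005], -1], [[0, 0, 0], [0, 0, 0.0005], -1], [[0, 0, 0], [0, 0, 0.0005], -1]]}}

```text
t: 16.15
eef_pos: [541.7, 195.9, 78.0]
tcp_rot: [3.142, 0.0, 0.324]
ft_force: [0.8, 0.2, -0.4]
opening: 0.258
grip_force: 30.0
```

Net force has fallen from about 12 N to 2.6 N, with the nose about 8 mm in, so the spring has snapped. Lifting straight up and returning to the stand.

Request:
{"fn": "move_arm", "kwargs": {"plan": [[[0, 0, 0], [0, 0, -0.01], -1], [[0, 0, 0], [0, 0, -0.04], -1], [[0, 0, 0], [0, 0, -0.08], -1], [[0, 0, 0], [0, 0, -0.12], -1], [[0, 0, 0], [0, 0, -0.1355], -1]]}}

```text
t: 16.77
eef_pos: [541.9, 196.1, 215.7]
tcp_rot: [3.141, -0.002, 0.324]
ft_force: [0.5, 0.1, -2.9]
opening: 0.258
grip_force: 30.0
```

Request:
{"fn": "move_arm", "kwargs": {"plan": [[[0, 0, 0], [-0.015, 0.029, 0], -1], [[0, 0, 0], [-0.037, 0.072, 0], -1], [[0, 0, 0], [-0.06, 0.116, 0], -1], [[0, 0, 0], [-0.083, 0.16, 0], -1], [[0, 0, 0], [-0.106, 0.205, 0], -1]]}}

```text
t: 17.4
eef_pos: [505.5, -33.4, 212.8]
tcp_rot: [-3.141, 0.001, 0.324]
ft_force: [0.6, -0.0, -2.9]
opening: 0.255
grip_force: 30.0
```

Request:
{"fn": "move_arm", "kwargs": {"plan": [[[0, 0, 0], [-0.023, 0.044, 0], -1], [[0, 0, 0], [-0.046, 0.088, 0], -1], [[0, 0, 0], [-0.065, 0.126, 0], -1], [[0, 0, 0], [-0.065, 0.126, 0], -1], [[0, 0, 0], [-0.065, 0.126, 0], -1]]}}

```text
t: 18.02
eef_pos: [484.5, -171.8, 212.9]
tcp_rot: [-3.14, 0.001, 0.323]
ft_force: [-0.5, 0.1, -3.0]
opening: 0.258
grip_force: 30.0
```

Run:
```python
from h import *
for i in range(6):w=eyes.read_camera("wrist")
Rt,e,st=tool();print(st["t"],e,st["tcp_rot"],st["ft_force"],"to go",Rt.T@(np.array([484.9,-172.1,98.6])-e))
```

```text
18.325 [ 485.05303017 -171.51092255  213.61163631] [3.14158610e+00 6.29552506e-05 3.24958556e-01] [-0.82642259 -0.24851891 -3.28689098] to go [ -0.32585505   0.50863563 115.01166039]
```

Request:
{"fn": "move_arm", "kwargs": {"plan": [[[0, 0, 0], [-0.0003, 0.0005, 0.015], -1], [[0, 0, 0], [-0.0003, 0.0005, 0.03], -1], [[0, 0, 0], [-0.0003, 0.0005, 0.045], -1], [[0, 0, 0], [-0.0003, 0.0005, 0.06], -1], [[0, 0, 0], [-0.0003, 0.0005, 0.065], -1]]}}

```text
t: 18.95
eef_pos: [484.5, -172.7, 147.3]
tcp_rot: [-3.14, 0.001, 0.324]
ft_force: [0.0, 0.5, -3.1]
opening: 0.257
grip_force: 30.0
```

Request:
{"fn": "move_arm", "kwargs": {"plan": [[[0, 0, 0], [0, 0, 0.005], -1], [[0, 0, 0], [0, 0, 0.015], -1], [[0, 0, 0], [0, 0, 0.025], -1], [[0, 0, 0], [0, 0, 0.029], -1], [[0, 0, 0], [0, 0, 0.03], -1]]}}

```text
t: 19.58
eef_pos: [484.8, -172.8, 118.4]
tcp_rot: [-3.141, 0.0, 0.324]
ft_force: [0.0, -0.0, -3.3]
opening: 0.259
grip_force: 30.0
```

Request:
{"fn": "move_arm", "kwargs": {"plan": [[[0, 0, 0], [0, -0.0005, 0.005], -1], [[0, 0, 0], [0, -0.0005, 0.011], -1], [[0, 0, 0], [0, -0.0005, 0.015], -1], [[0, 0, 0], [0, -0.0005, 0.0165], -1], [[0, 0, 0], [0, -0.0005, 0.017], -1]]}}

```text
t: 20.2
eef_pos: [484.7, -172.3, 101.5]
tcp_rot: [3.142, 0.0, 0.324]
ft_force: [0.0, 0.6, -2.9]
opening: 0.261
grip_force: 30.0
```

Request:
{"fn": "move_arm", "kwargs": {"plan": [[[0, 0, 0], [0, 0, 0.0005], -1], [[0, 0, 0], [0, 0, 0.001], -1], [[0, 0, 0], [0, 0, 0.0015], -1], [[0, 0, 0], [0, 0, 0.0015], -1]]}}

```text
t: 20.7
eef_pos: [484.7, -172.4, 100.1]
tcp_rot: [3.141, 0.0, 0.324]
ft_force: [-0.1, -0.6, -3.1]
opening: 0.261
grip_force: 30.0
```

Request:
{"fn": "move_arm", "kwargs": {"plan": [[[0, 0, 0], [0, 0, 0.0005], -1], [[0, 0, 0], [0, 0, 0.001], -1], [[0, 0, 0], [0, 0, 0.001], -1]]}}

```text
t: 21.08
eef_pos: [484.6, -172.3, 99.1]
tcp_rot: [3.142, 0.0, 0.324]
ft_force: [0.6, -0.1, -4.1]
opening: 0.261
grip_force: 30.0
```

Request:
{"fn": "move_arm", "kwargs": {"plan": [[[0, 0, 0], [0, 0, 0.0003], -1], [[0, 0, 0], [0, 0, 0.0003], -1], [[0, 0, 0], [0, 0, 0.0003], -1]]}}

```text
t: 21.45
eef_pos: [484.7, -172.3, 98.8]
tcp_rot: [3.141, -0.0, 0.324]
ft_force: [0.4, 0.2, -2.5]
opening: 0.256
grip_force: 30.0
```

Request:
{"fn": "move_arm", "kwargs": {"plan": [[[0, 0, 0], [0, 0, 0.0004], -1], [[0, 0, 0], [0, 0, 0.0004], -1], [[0, 0, 0], [0, 0, 0.0004], -1]]}}

```text
t: 21.82
eef_pos: [484.7, -172.4, 98.6]
tcp_rot: [3.141, -0.0, 0.324]
ft_force: [-2.3, 1.9, 2.5]
opening: 0.255
grip_force: 30.0
```

Request:
{"fn": "move_arm", "kwargs": {"plan": [[[0, 0, 0], [0, 0, 0.0003], -1], [[0, 0, 0], [0, 0, 0.0003], -1], [[0, 0, 0], [0, 0, 0.0003], -1]]}}

```text
t: 22.2
eef_pos: [484.7, -172.4, 98.6]
tcp_rot: [3.141, -0.0, 0.324]
ft_force: [-1.2, 1.3, 7.3]
opening: 0.258
grip_force: 30.0
```

Contact with the rim is at the same height as before, so the punch is seated. Opening the gripper.

Request:
{"fn": "move_arm", "kwargs": {"plan": [[[0, 0, 0], [0, 0, 0], -0.3], [[0, 0, 0], [0, 0, 0], 0], [[0, 0, 0], [0, 0, 0], 0.5], [[0, 0, 0], [0, 0, 0], 1], [[0, 0, 0], [0, 0, 0], 1]]}}

```text
t: 22.82
eef_pos: [484.7, -172.3, 98.1]
tcp_rot: [3.142, 0.0, 0.324]
ft_force: [-0.4, 0.7, -0.1]
opening: 0.709
grip_force: 0.0
```

Request:
{"fn": "move_arm", "kwargs": {"plan": [[[0, 0, 0], [0, 0, 0], 1], [[0, 0, 0], [0, 0, 0], 1], [[0, 0, 0], [0, 0, 0], 1], [[0, 0, 0], [0, 0, 0], 1], [[0, 0, 0], [0, 0, 0], 1]]}}

```text
t: 23.45
eef_pos: [484.6, -172.3, 98.1]
tcp_rot: [3.142, 0.0, 0.324]
ft_force: [0.7, -0.4, -0.4]
opening: 0.999
grip_force: 0.0
```

Request:
{"fn": "move_arm", "kwargs": {"plan": [[[0, 0, 0], [0, 0, -0.02], 1], [[0, 0, 0], [0, 0, -0.06], 1], [[0, 0, 0], [0, 0, -0.11], 1], [[0, 0, 0], [0, 0, -0.16], 1], [[0, 0, 0], [0, 0, -0.2], 1]]}}

```text
t: 24.08
eef_pos: [484.6, -172.3, 300.3]
tcp_rot: [3.14, -0.001, 0.324]
ft_force: [0.8, -0.1, -0.7]
opening: 0.996
grip_force: 0.0
```

Run:
```python
from h import *
for i in range(3):w=eyes.read_camera("wrist")
s=eyes.read_camera("scene");Rt,e,st=tool();print(st["t"],e,st["opening"],st["ft_force"])
a=red(w,(235,173,275,205));print(a[0],atz(w,a[0],156))
im=np.hstack([cv2.resize(s["img"][180:250,150:220],(400,400),interpolation=cv2.INTER_CUBIC),cv2.resize(w["img"][120:220,205:305],(400,400),interpolation=cv2.INTER_CUBIC)])
cv2.imwrite("pics/c7.png",cv2.convertScaleAbs(im[:,:,::-1],alpha=1.4))
```

```text
24.275 [ 484.52093128 -172.25204964  298.1776055 ] 0.9986516932555808 [-0.72926493 -0.9774934  -0.63023935]
[251.76623377 186.41038961] [ 486.76251284 -171.30263041  156.        ]
```

View pics/c7.png

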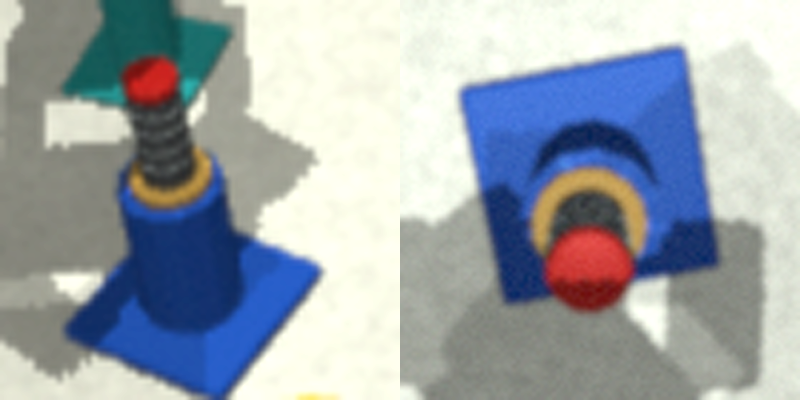

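The punch stands upright with its collar on the rim, in the same place as at the start.

```bash
python3 -c "
from h import *
print(env.job_done())"
```

```text
the job is handed in; nothing more can be done
None
```

The punch's spring snapped in the red-ringed dimple (peak about 12 N, stopped at about 8 mm of nose travel); the punch is back in its blue stand, collar on the rim and released, and the job is handed in, though no verdict came back.

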